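Slide a test carrier under the probe head and release the sprung probe onto it

TASK

Slide the aluminium test carrier, nose first, under the low head of the test fixture until its nose has pressed the seating button in and rests against the hidden end stop with no gap; feel for the stop gently, do not ram it. Only then pull up the T-handle on the head, turn it a quarter turn either way and let it snap down, so that the probe stands on the carrier, which must still be against the stop. Leave the other things on the bench where they are.

Things in the scene. Friction and masses are not known exactly. Their poses are not given: they have to be found in the camera images.
- carrier: Test carrier: flat aluminium tray 170 x 90 x 18 mm (x, y, z), 0.35 to 0.6 kg, a grey module flush in its front part. Origin: centre of the underside; x points along its length to the nose (plain front end, x = +85 mm), which enters the fixture first. Upright rib to hold it by at x = -80 to -30, y = -6 to +6 (12 mm thick), z = 18 to 60 mm.
- carrier_nose (a point): Middle of the carrier's nose face, 7.5 mm above its underside (axes as the carrier).
- carrier_rib (a point): Middle of the carrier's rib, the place to grip: 39 mm above the underside, 55 mm behind the carrier's centre (axes as the carrier).
- fixture: Test fixture fixed to the bench. Origin on the bench below the probe; x is the direction in which the carrier slides in, z up. Base plate 6 mm thick, x = -190 to +70, y = -70 to +70 mm; before x = -72 it is a bare apron to lay the carrier on. Grey head bridges the lane at x = -40 to +40 mm, underside 28 mm, top 52 mm over the bench: 22 mm free over the base for the 18 mm carrier.
- fixture_mouth (a point): Middle of the lane at the head's front edge, on the base plate's top, 6 mm above the bench (axes as the fixture). Two guide rails 10 mm high, inner faces at y = +-47 mm (2 mm play each side of the carrier), run from fixture x = -45 to +50 mm, and flare wider from -72 to -45 mm.
- seat (a joint): Travel in m of the seating button in the face of the end stop: 0 out, 0.006 pressed flush (needs under 1 N), when the carrier's nose meets the stop's solid face. The stop is a fixed steel block 40 mm wide under the head; its face lies somewhere from 26 to 46 mm beyond the fixture's origin (along its x), set anew each time and not measured: feel for it.
- probe (a joint): Height of the sprung probe in m: 0 parked (foot hidden in the head, 30 mm above the bench); positive when pulled up (at most +0.012), negative when down (about -0.006 standing on the carrier, -0.016 with nothing below). Spring and weight push it down with about 9 N when parked, 0.25 N more per mm of lift.
- tbar (a joint): Angle of the T-handle in rad, counter-clockwise from above: 0 parked, bar along the fixture's x, its cross pin in a shallow notch. Pull it up 5 mm or more (7 to 10 is comfortable) to turn it. Within about 0.13 of +1.57 or -1.57 (either way; bar across the lane) the pin falls into a deep slot when let go and the probe springs down. It turns easily, to 2.2 at most.
- tbar_grip (a point): Middle of the T-handle's black bar: 64 mm long, 12 mm thick, 26 mm high (13 mm above and below this point), lying along this point's x axis; grip it across its thickness. 105 mm above the bench as parked. Below it a 10 mm stem and the steel collar on the head, 48 mm square, top 73.5 mm above the bench.
- bottle: Bystander, loose: white squeeze bottle with red cap, 60 mm across, 150 mm tall. Leave it where it is.
- driver: Bystander, loose: screwdriver lying flat. Leave it where it is.
- spanner: Bystander, loose: spanner lying flat. Leave it where it is.
- jar: Bystander, loose: squat white jar, 64 mm across, 70 mm tall. Leave it where it is.
- tray: Bystander, loose: open black tray 100 x 140 x 35 mm. Leave it where it is.
- power_driver: Bystander, loose: black inline power screwdriver lying, about 200 mm long, 50 mm high. Leave it where it is.
- tape_roll: Bystander, loose: yellow roll of tape lying flat, 90 mm across, 25 mm high. Leave it where it is.
Things that resemble listed ones, but are neither listed nor needed, are in the scene too. Leave any orange or turquoise look-alike of the carrier alone.

How it is judged:
By the outcome, as a careful person would: the job done as asked, in the order asked, and still so for the second after the job is handed in, with the robot touching nothing.
It also fails if it takes over 58 s, if anything falls off the work surface, if the arm or the gripper's body presses on something with over 40 N, if the wrist force passes 120 N, or if a joint passes its speed limit or range.

ROBOT

A 7-joint arm with a two-finger parallel gripper is mounted at the origin on the work surface. World frame = base frame: x ahead of the robot, y to its left, z up, the work surface at z = 0. Lengths are in m, angles in degrees, forces in N, time in s.
With the tool pointing down it reaches from about 0.425 to 0.95 m from the base axis. Payload 4.7 kg.
Tool frame: the origin (TCP) lies between the finger pads; the fingertips stand 19 mm ahead of it and the grasp point (between the pads) is the TCP; z points along the fingers, y is the line along which they close (so a half turn about z gives the same grasp; the last joint's range is limited). The gripper opens to 87 mm and grips with 3 to 60 N. Pads are 19 mm wide; open, the fingers measure 117 mm over their backs; the gripper's body (75 mm by 190 mm) begins 51 mm behind the grasp point.
Start: joints at [-67.603, 26.849, -2.785, 87.806, 1.381, 65.374, -4.715], TCP at [0.275, 0.616, 0.242] pointing down, gripper open.
Joint ranges: [-148.3, 148.3], [-19.14, 114.17], [-79.39, 73.82], [5.75, 140.21], [-59.74, 239.74], [12.07, 113.84], [-152.46, 152.46]. Speed limits (degrees/s): [147.25, 147.25, 180, 180, 180, 180, 180].

INTERFACE

Orientations are given as [roll, pitch, yaw] about the fixed x, y, z axes, in that order (R = Rz(yaw) Ry(pitch) Rx(roll)).
In Python, from workcell import manip, imaging, order gives the robot as it stands. The module is installed in compiled form; this text tells all that it offers.
- The arm moves only by the tool creep_tool, called after "Call:" as a command line: name --argument value ..., lists and objects as JSON in quotes. Schema: {"type":"object","properties":{"motion":{"type":"array","items":{"type":"array","items":{"type":"array","items":{"type":"number"},"minItems":7,"maxItems":7},"minItems":1,"maxItems":20},"minItems":1,"maxItems":1},"clamp_n":{"type":"number"},"only":{"type":"string"},"quiet":{"type":"boolean"},"lines":{"type":"string"}},"required":["motion"],"additionalProperties":false}. motion is a list that holds a single list of rows (three levels of brackets), with 1 to 20 rows, each of 7 numbers: dx, dy, dz in parts of the range, where 1.0 means 80 cm, then a rotation vector rx, ry, rz in parts of the range, where 1.0 means 4 rad, then the finger opening in m; each row is the pose to reach, as a shift and turn from the pose commanded when the call began, along the tool's axes at that moment; what a row does not reach only later rows make up. A row lasts 1/12 s, in which the tool goes at most 0.0417 m and 7.16 degrees, less where a joint would pass 70% of its speed; a pose out of reach is approached as far as the arm can. The fingers move at their own pace and stop on an object; clamp_n is the grip in N (left out, the last holds). Time passes only in rows, so rows that do not move let the fingers close. The tool returns the time, the measured TCP pose, the force, the opening and the grip force at its end. only (a regular expression) keeps the lines of the reply that match it, lines (a string "A,B") keeps lines A to B, and quiet returns only ok. A shift or turn number past 1, either way, is cut back to 1. Input that does not fit is refused with a message, and nothing moves.
- manip.get_obs(): the state, without advancing time (a new reading comes with each control period).
- imaging.camera(name): name is "scene" or "top" or "wrist"; returns a dict with "pixels" (420x560x3 uint8, blue, green, red), "fx", "fy", "cx", "cy" (pixels), "camera_from_world" (4x4, takes a point from world to camera coordinates); the wrist camera has in their place "mount" (4x4, takes a point from camera to tool coordinates, whose origin is the TCP and whose axes are the flange's). Camera axes: x right, y down, z forward; pixel columns grow to the right and rows downward; lengths in m; the calibration is good to about 2 mm. The wrist camera is an equidistant fisheye: a pixel r from the principal point sees the ray r / f radians off the axis. A picture is of the moment at which its call begins: read the wrist's pose just before it. There is no depth.
- order.sign_off(): hands the job in; it is judged then, once.
The state is a dict: "time_s": time; "joints": joint angles; "joint_velocities": joint speeds; "joint_torque": joint torques, N m; "ee_pos": TCP position; "eef_rot": TCP orientation; "force": force on the tool from outside, world axes, zero at the start; "ft_torque": the same for the moment, N m; "grip_width": finger opening in m; "grasp_force": force on a finger pad.
Only numpy, scipy, OpenCV 4.12 (cv2) and the standard library are available. Lean on these libraries where they do the work, as an engineer would, in place of code of your own. Each camera call takes 0.05 s, during which the arm holds its last target. There are 200 camera calls.

## Working session

There is one attempt and no reset: what is moved stays moved. The work goes in short steps, Python scripts to look and compute and a tool call to move; the robot and the scene stay as the last step left them, time stands still between calls to the robot, and variables do not carry over. Pictures are saved under pics/ and viewed, at most 10 in all, crops included, and the job is handed in when it is done.

```bash
mkdir -p pics; python3 - <<'E'
from workcell import manip, imaging
import cv2,pickle
o=manip.get_obs();print(o)
for n in("scene","top"):
    c=imaging.camera(n);pickle.dump(c,open(n+".pkl","wb"));cv2.imwrite(f"pics/{n}.png",cv2.resize(c["pixels"],(800,600),interpolation=cv2.INTER_CUBIC))
    print(n,c["fx"],c["fy"],c["cx"],c["cy"],c["camera_from_world"])
E
```

```text
{'time_s': 0.0, 'joints': array([-67.60265969,  26.90053044,  -2.78538615,  87.87327418,
         1.38096045,  65.37345495,  -4.71624023]), 'joint_velocities': array([ 0.00938581, -0.07603368, -0.03736872,  0.0261368 , -0.05583076,
       -0.08405184, -0.03570142]), 'joint_torque': array([-4.94301021e-04, -5.07965505e+01, -8.08636495e-02, -2.36151141e+01,
       -6.14163699e-02,  3.77935648e-02,  1.72710274e-04]), 'ee_pos': array([0.27487323, 0.61589277, 0.24046483]), 'eef_rot': array([-1.79886364e+02,  3.71041440e-03,  1.55948848e+02]), 'force': array([-0.41652826, -0.12693702,  0.61240376]), 'ft_torque': array([ 0.03625489, -0.02748751,  0.00379135]), 'grasp_force': 0.0, 'grip_width': 0.0866818799094432}
scene 471.42661296995857 471.42661296995857 269.6614547423054 209.71565050463383 [[-0.57931096  0.8150682  -0.00791447  0.31762959]
 [ 0.46207285  0.32038917 -0.82694586 -0.15454815]
 [-0.67148157 -0.48271586 -0.56222584  1.99127338]
 [ 0.          0.          0.          1.        ]]
top 526.298052639754 526.298052639754 283.26955181129995 207.8169951271595 [[ 0.01250721 -0.99979307  0.01604317 -0.0563414 ]
 [-0.99064812 -0.0145697  -0.13566147  0.53352227]
 [ 0.13586715 -0.01419639 -0.99062535  1.64649458]
 [ 0.          0.          0.          1.        ]]
```

View pics/scene.png

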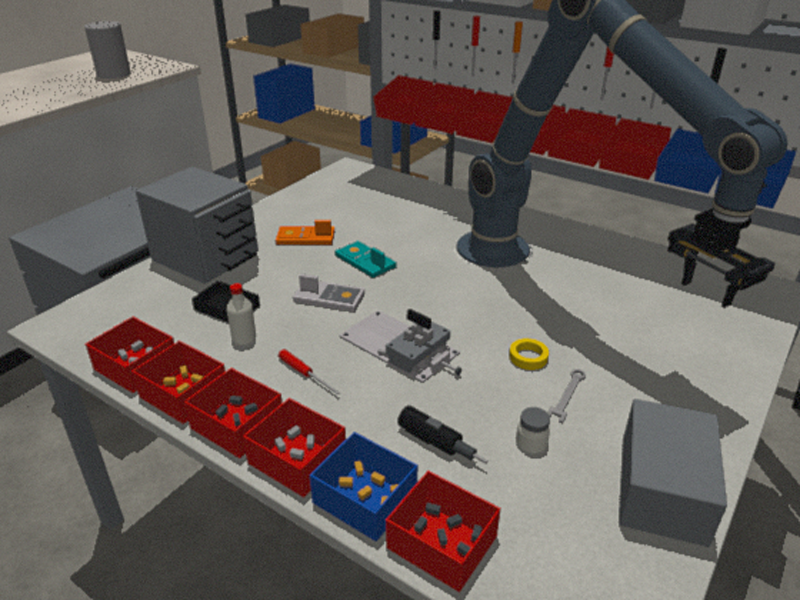

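View pics/top.png

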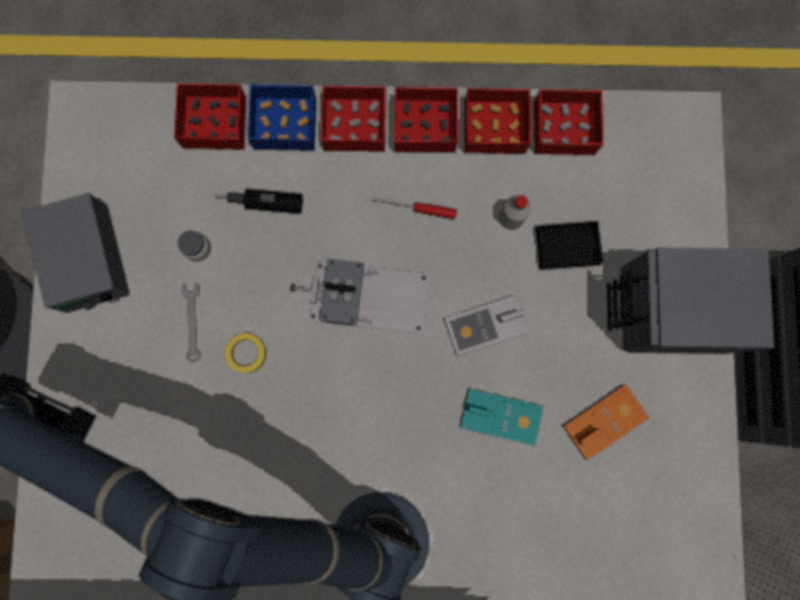

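Three carrier-like things show in the top view: aluminium (485,325), turquoise (502,415) and orange (606,420). The aluminium one with the grey module fits the description. The fixture is at (350,295), with its apron to the right, so the slide-in direction is image left (about +y). I'll confirm this in an enlarged crop.

```bash
python3 - <<'E'
import cv2,pickle
c=pickle.load(open("top.pkl","rb"))["pixels"][170:260,200:380]
cv2.imwrite("pics/crop.png",cv2.resize(c,None,fx=4.4,fy=4.4,interpolation=cv2.INTER_CUBIC))
E
```

```text
(no output)
```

View pics/crop.png

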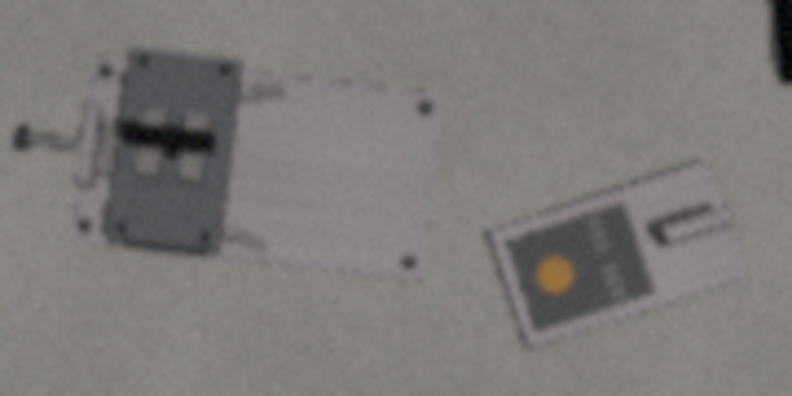

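The crop shows the aluminium carrier with its top corners at (487,232), (697,160), (745,275) and (530,348), nose to the left and rib at (690,222). The head corners are (130,48), (243,62), (218,254) and (105,242), and the T-bar runs from (118,133) to (214,140).

```bash
cat > h.py <<'E'
import numpy as np
from scipy.spatial.transform import Rotation as R
def ray(c,uv,z):
    T=c["camera_from_world"];d=np.array([(uv[0]-c["cx"])/c["fx"],(uv[1]-c["cy"])/c["fy"],1])
    o=-T[:3,:3].T@T[:3,3];d=T[:3,:3].T@d
    return o+d*(z-o[2])/d[2]
def goal(p,yaw,o):
    "shift in tool axes and yaw turn (about tool z) to reach p with tool down, y axis"
    Rt=R.from_euler('xyz',o["eef_rot"],degrees=True)
    G=R.from_euler('xyz',[180,0,yaw],degrees=True)
    return Rt.inv().apply(np.array(p)-o["ee_pos"]),(Rt.inv()*G).as_rotvec(degrees=True)
E
python3 - <<'E'
from h import *
import pickle
c=pickle.load(open("top.pkl","rb"))
P=lambda u,v,z:ray(c,(200+(u+.5)/4.4-.5,170+(v+.5)/4.4-.5),z)
def show(n,pts,z):
    p=np.array([P(*q,z) for q in pts]);print(n,p[:,:2].round(4).tolist(),"mean",p.mean(0).round(4),"sides",[round(float(np.linalg.norm(p[i]-p[i-1])),4) for i in range(len(p))])
    return p
a=lambda v:np.degrees(np.arctan2(v[1],v[0]))
h=show("head",[(130,48),(243,62),(218,254),(105,242)],.052)
print(a(h[0]-h[1]),a(h[3]-h[2]),a(h[3]-h[0])+180-90, a(h[2]-h[1])-90)
k=show("carrier",[(487,232),(697,160),(745,275),(530,348)],.018)
print(a(k[0]-k[1]),a(k[3]-k[2]),a(k[3]-k[0]),a(k[2]-k[1]))
b=show("bolts",[(425,107),(408,262),(105,70),(84,225)],.006);print(a(b[2]-b[0]),a(b[3]-b[1]))
t=show("bar",[(118,133),(214,140)],.118);print(a(t[0]-t[1]))
r=show("rib",[(664,232),(722,212)],.06);print(a(r[0]-r[1]))
E
```

```text
head [[0.6174, 0.1247], [0.6084, 0.0427], [0.4685, 0.0578], [0.476, 0.1388]] mean [0.5426 0.091  0.052 ] sides [0.1421, 0.0825, 0.1407, 0.0813]
83.71203057306695 84.71991315331307 264.29199925039666 83.83259329126082
carrier [[0.4908, -0.1371], [0.5464, -0.2917], [0.4619, -0.3264], [0.4063, -0.1689]] mean [ 0.4764 -0.231   0.018 ] sides [0.0903, 0.1643, 0.0914, 0.167]
109.7689056429358 109.41908830901352 -159.36994161001417 -157.71071092479008
bolts [[0.5849, -0.0913], [0.4691, -0.0798], [0.6092, 0.147], [0.4931, 0.1592]] mean [0.5391 0.0338 0.006 ] sides [0.2667, 0.1164, 0.2665, 0.1167]
84.18584990736282 84.26551306077452
bar [[0.5451, 0.1254], [0.5412, 0.0589]] mean [0.5431 0.0922 0.118 ] sides [0.0666, 0.0666]
86.63586542980862
rib [[0.488, -0.2611], [0.503, -0.3028]] mean [ 0.4955 -0.2819  0.06  ] sides [0.0443, 0.0443]
109.7847620515708
```

Checks: the head is 141 x 82 mm (80 expected), the carrier 167 x 91 mm (170 x 90), the bar 66 mm (64), and rib and carrier directions agree. Carrier yaw is about 109.6° and fixture yaw about 84.2° with origin about (0.543, 0.092). Next I work out the rows to the rib.

```bash
python3 - <<'E'
from h import *
from workcell import manip
o=manip.get_obs()
for p in([.5,.15,.24],[.4952,-.2823,.2]):
    d,r=goal(p,109.6,o);print(d.round(4),r.round(2))
E
```

```text
[-0.3955 -0.3337  0.0012] [-9.000e-02  4.000e-02  4.635e+01]
[-0.5673 -0.7304  0.0419] [-9.000e-02  4.000e-02  4.635e+01]
```

The rows are not in the units I measure in: shifts go in shares of 80 cm and turns go in shares of 4 rad. I convert before sending: -0.7304 m / 0.8 = -0.913, 0.04 m / 0.8 = 0.05, 46.3 degrees / 229.1831 = 0.202.

Call:
creep_tool --motion '[[[-0.4944, -0.4171, 0, 0, 0, 0.202, 0.087], [-0.4944, -0.4171, 0, 0, 0, 0.202, 0.087], [-0.4944, -0.4171, 0, 0, 0, 0.202, 0.087], [-0.4944, -0.4171, 0, 0, 0, 0.202, 0.087], [-0.4944, -0.4171, 0, 0, 0, 0.202, 0.087], [-0.4944, -0.4171, 0, 0, 0, 0.202, 0.087], [-0.4944, -0.4171, 0, 0, 0, 0.202, 0.087], [-0.4944, -0.4171, 0, 0, 0, 0.202, 0.087], [-0.4944, -0.4171, 0, 0, 0, 0.202, 0.087], [-0.4944, -0.4171, 0, 0, 0, 0.202, 0.087], [-0.4944, -0.4171, 0, 0, 0, 0.202, 0.087], [-0.4944, -0.4171, 0, 0, 0, 0.202, 0.087], [-0.7091, -0.913, 0.05, 0, 0, 0.202, 0.087], [-0.7091, -0.913, 0.05, 0, 0, 0.202, 0.087], [-0.7091, -0.913, 0.05, 0, 0, 0.202, 0.087], [-0.7091, -0.913, 0.05, 0, 0, 0.202, 0.087], [-0.7091, -0.913, 0.05, 0, 0, 0.202, 0.087], [-0.7091, -0.913, 0.05, 0, 0, 0.202, 0.087], [-0.7091, -0.913, 0.05, 0, 0, 0.202, 0.087], [-0.7091, -0.913, 0.05, 0, 0, 0.202, 0.087]]]'

```text
time_s: 1.77
ee_pos: [0.4941, -0.1675, 0.2116]
eef_rot: [180.0, -0.0, 109.7]
force: [0.2, -0.2, -0.5]
grip_width: 0.0873
grasp_force: 0.0
```

Call:
creep_tool --motion '[[[-0.2125, -0.4959, 0.05, 0, 0, 0, 0.087]]]'

```text
time_s: 1.85
ee_pos: [0.4678, -0.1978, 0.2082]
eef_rot: [179.9, 0.3, 109.6]
force: [0.4, -1.9, 0.8]
grip_width: 0.0871
grasp_force: 0.0
```

```bash
python3 - <<'E'
from h import *
from workcell import manip
o=manip.get_obs();print(o["ee_pos"],o["eef_rot"])
d,r=goal([.4952,-.2823,.2],109.6,o);print(d.round(4),r.round(2))
E
```

```text
[ 0.46782817 -0.19783314  0.20822459] [179.86489797   0.31583867 109.62469038]
[-0.0887 -0.0026  0.0087] [0.14 0.32 0.03]
```

Scaled: -0.0887 m / 0.8 = -0.1109, 0.05 m / 0.8 = 0.0625.

Call:
creep_tool --motion '[[[-0.1109, -0.0033, 0.0625, 0, 0, 0, 0.087], [-0.1109, -0.0033, 0.0625, 0, 0, 0, 0.087], [-0.1109, -0.0033, 0.0625, 0, 0, 0, 0.087], [-0.1109, -0.0033, 0.0625, 0, 0, 0, 0.087], [-0.1109, -0.0033, 0.0625, 0, 0, 0, 0.087]]]'

```text
time_s: 2.27
ee_pos: [0.4909, -0.2788, 0.157]
eef_rot: [-179.9, -0.1, 109.5]
force: [-0.1, 0.4, -0.3]
grip_width: 0.0868
grasp_force: 0.0
```

```bash
python3 - <<'E'
from h import *
from workcell import manip,imaging
import cv2
o=manip.get_obs();print(o["ee_pos"],o["eef_rot"])
d,r=goal([.4952,-.2823,.045],109.6,o);print(d.round(4),r.round(2))
c=imaging.camera("wrist");cv2.imwrite("pics/w1.png",c["pixels"]);print({k:v for k,v in c.items() if k!="pixels"})
E
```

```text
[ 0.4908765  -0.27876883  0.15703503] [-1.79881713e+02 -8.58098283e-02  1.09543551e+02]
[-0.0049  0.0031  0.112 ] [-0.12 -0.09 -0.06]
{'fx': 325.19226210127806, 'fy': 325.19226210127806, 'cx': 274.26000329646615, 'cy': 211.67272495819657, 'mount': array([[-8.17197337e-04, -9.60637259e-01, -2.77804587e-01,
         7.63072051e-02],
       [ 9.99999237e-01, -5.27589346e-04, -1.11724120e-03,
        -3.38949545e-04],
       [ 9.26696781e-04, -2.77805288e-01,  9.60636957e-01,
        -1.42746698e-01],
       [ 0.00000000e+00,  0.00000000e+00,  0.00000000e+00,
         1.00000000e+00]])}
```

View pics/w1.png

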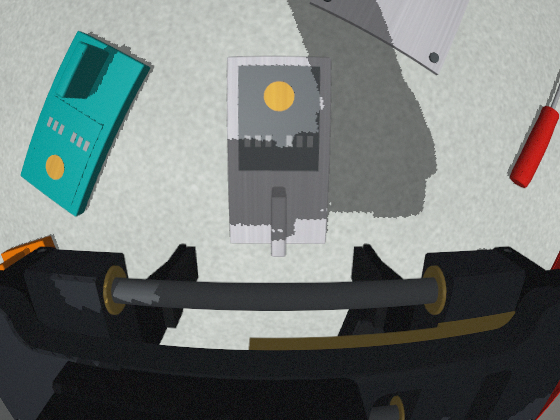

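The wrist view shows the carrier aligned with the tool, with the rib top from (279,188) at the front to (279,256) at the rear. I convert those points.

```bash
cat >> h.py <<'E'
def wray(c,uv,z,o):
    q=np.array([uv[0]-c["cx"],uv[1]-c["cy"]]);r=np.linalg.norm(q);t=r/c["fx"]
    d=np.r_[q/r*np.sin(t),np.cos(t)];M=c["mount"];Rt=R.from_euler('xyz',o["eef_rot"],degrees=True)
    p=o["ee_pos"]+Rt.apply(M[:3,3]);d=Rt.apply(M[:3,:3]@d)
    return p+d*(z-p[2])/d[2]
E
python3 - <<'E'
from h import *
from workcell import manip,imaging
o=manip.get_obs();c=imaging.camera("wrist")
for n,u,z in(("ribfront",(279,188),.06),("ribrear",(279,256),.06),("noseL",(228,58),.018),("noseR",(331,59),.018)):
    print(n,wray(c,u,z,o).round(4))
E
```

```text
ribfront [ 0.4855 -0.2527  0.06  ]
ribrear [ 0.5045 -0.3052  0.06  ]
noseL [ 0.4089 -0.1669  0.018 ]
noseR [ 0.4925 -0.1376  0.018 ]
```

Scaled: 0.112 m / 0.8 = 0.14, 0.09 m / 0.8 = 0.1125.

Call:
creep_tool --motion '[[[-0.0038, 0.0044, 0.0625, 0, 0, 0, 0.06], [-0.0038, 0.0044, 0.1125, 0, 0, 0, 0.05], [-0.0038, 0.0044, 0.14, 0, 0, 0, 0.05], [-0.0038, 0.0044, 0.14, 0, 0, 0, 0.0], [-0.0038, 0.0044, 0.14, 0, 0, 0, 0.0], [-0.0038, 0.0044, 0.14, 0, 0, 0, 0.0], [-0.0038, 0.0044, 0.14, 0, 0, 0, 0.0], [-0.0038, 0.0044, 0.14, 0, 0, 0, 0.0]]]' --clamp_n 35

```text
time_s: 3.03
ee_pos: [0.4974, -0.2805, 0.0483]
eef_rot: [179.8, 0.2, 109.7]
force: [-0.1, -0.2, 0.4]
grip_width: 0.0414
grasp_force: 0.0
```

```bash
python3 - <<'E'
from h import *
from workcell import manip
o=manip.get_obs();print(o)
E
```

```text
{'time_s': 3.0333, 'joints': array([  6.65148727,  32.73335733,  24.7311045 , 112.74989966,
       -21.28172333,  38.68257475,  64.35494858]), 'joint_velocities': array([ 0.17652523,  0.35789658, -0.24276699,  0.3735695 , -0.10413438,
       -0.1144496 ,  0.14689015]), 'joint_torque': array([-5.73801273e-02, -4.46170449e+01,  5.92636853e+00, -1.51189291e+01,
        6.26046400e-03,  8.15535290e-02, -2.88232630e-03]), 'ee_pos': array([ 0.49739231, -0.28052567,  0.04833626]), 'eef_rot': array([1.79810437e+02, 1.51988819e-01, 1.09667037e+02]), 'force': array([-0.10565019, -0.19824964,  0.41586363]), 'ft_torque': array([-0.11093367,  0.02297406,  0.00940821]), 'grasp_force': 0.0, 'grip_width': 0.04144767799750434}
```

Scaled: 0.003 m / 0.8 = 0.0038.

Call:
creep_tool --motion '[[[0, 0, 0.0038, 0, 0, 0, 0.0], [0, 0, 0.0038, 0, 0, 0, 0.0], [0, 0, 0.0038, 0, 0, 0, 0.0], [0, 0, 0.0038, 0, 0, 0, 0.0], [0, 0, 0.0038, 0, 0, 0, 0.0], [0, 0, 0.0038, 0, 0, 0, 0.0], [0, 0, 0.0038, 0, 0, 0, 0.0], [0, 0, 0.0038, 0, 0, 0, 0.0]]]' --clamp_n 35

```text
time_s: 3.7
ee_pos: [0.4956, -0.2803, 0.0431]
eef_rot: [-180.0, -0.0, 109.6]
force: [-2.3, 0.1, 4.0]
grip_width: 0.0118
grasp_force: 35.0
```

```bash
python3 - <<'E'
from h import *
from workcell import manip
o=manip.get_obs();print(o["ee_pos"],o["eef_rot"])
O=np.array([.5435,.0925]);a=np.radians(84.2);f=np.array([np.cos(a),np.sin(a)])
for x in(-.22,-.17,-.12):
    d,r=goal([*(O+(x)*f),o["ee_pos"][2]+.03],84.2,o);print(x,(O+x*f).round(4),d.round(4),r.round(2))
E
```

```text
[ 0.49556271 -0.28025073  0.04313999] [-1.79971173e+02 -1.70607049e-02  1.09633692e+02]
-0.22 [ 0.5213 -0.1264] [ 0.1363  0.0759 -0.03  ] [-3.000e-02 -1.000e-02  2.543e+01]
-0.17 [ 0.5263 -0.0766] [ 0.1815  0.0974 -0.03  ] [-3.000e-02 -1.000e-02  2.543e+01]
-0.12 [ 0.5314 -0.0269] [ 0.2266  0.1188 -0.03  ] [-3.000e-02 -1.000e-02  2.543e+01]
```

Scaled: 0.1363 m / 0.8 = 0.1704, 0.102 m / 0.8 = 0.1275, 25.4 degrees / 229.1831 = 0.1108.

Call:
creep_tool --motion '[[[0, 0, -0.0375, 0, 0, 0, 0], [0.0425, 0.0238, -0.0438, 0, 0, 0.0279, 0], [0.085, 0.0475, -0.0438, 0, 0, 0.0554, 0], [0.1275, 0.0713, -0.0438, 0, 0, 0.0833, 0], [0.1704, 0.0949, -0.0438, 0, 0, 0.1108, 0], [0.1704, 0.0949, -0.0438, 0, 0, 0.1108, 0], [0.1704, 0.0949, -0.0438, 0, 0, 0.1108, 0], [0.1704, 0.0949, -0.0438, 0, 0, 0.1108, 0], [0.1704, 0.0949, -0.0438, 0, 0, 0.1108, 0]]]'

```text
time_s: 4.45
ee_pos: [0.521, -0.1274, 0.0776]
eef_rot: [-180.0, 0.1, 84.2]
force: [0.4, -0.9, -5.2]
grip_width: 0.0121
grasp_force: 35.0
```

```bash
python3 - <<'E'
from h import *
from workcell import manip,imaging
import cv2,pickle
o=manip.get_obs();print(o["ee_pos"],o["eef_rot"],o["force"],o["grip_width"])
c=imaging.camera("wrist");pickle.dump((o,c),open("w2.pkl","wb"));cv2.imwrite("pics/w2.png",cv2.resize(c["pixels"][0:270,100:460],(800,600),interpolation=cv2.INTER_CUBIC))
E
```

```text
[ 0.52098992 -0.12744923  0.07762608] [-1.79963576e+02  5.33043732e-02  8.41636978e+01] [ 0.41603631 -0.8694815  -5.2032749 ] 0.012073982997853125
```

View pics/w2.png

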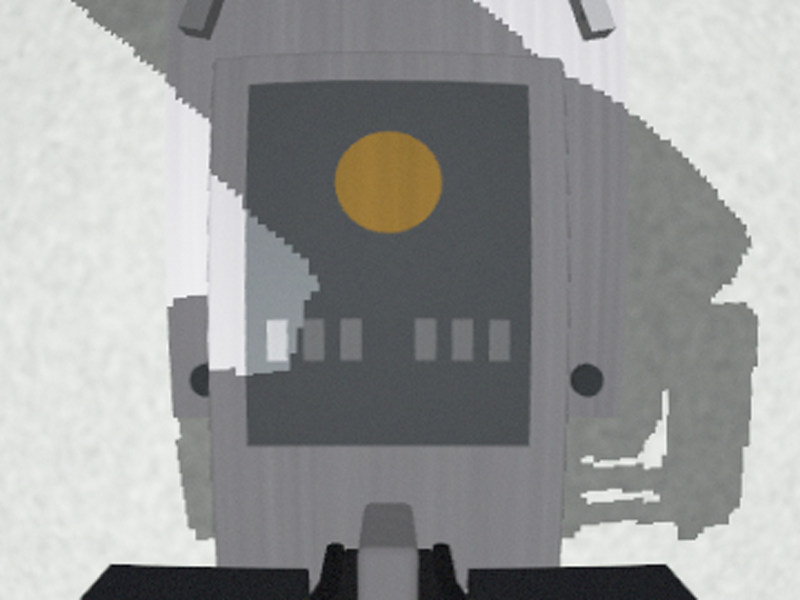

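The wrist view shows the nose top corners at (214,58) and (565,58), the rail flare ends at (195,35) and (597,35), and the plate edges at (168,250) and (627,250).

```bash
python3 - <<'E'
from h import *
import pickle
o,c=pickle.load(open("w2.pkl","rb"))
O=np.array([.5435,.0925]);a=np.radians(84.2);f=np.array([np.cos(a),np.sin(a)]);l=np.array([-f[1],f[0]])
def F(n,u,v,z):
    p=wray(c,(100+(u+.5)*.45-.5,(v+.5)*.45-.5),z,o);q=p[:2]-O;print(n,p.round(4),"fix",(q@f).round(4),(q@l).round(4))
q=o["ee_pos"][:2]-O;print("tcp",q@f,q@l)
for u,v in((214,60),(563,60),(212,350),(564,350)):F("carr",u,v,.0525)
for u,v in((168,250),(627,250),(172,200),(626,400)):F("plate",u,v,.006)
F("boltR",587,380,.006)
for u,v in((180,30),(210,40),(580,40),(613,32)):F("rail",u,v,.016)
E
```

```text
tcp -0.22109803332678044 0.00016759418547442062
carr [0.4931 0.0037 0.0525] fix -0.0935 0.0412
carr [ 0.5742 -0.0047  0.0525] fix -0.0936 -0.0404
carr [ 0.4848 -0.066   0.0525] fix -0.1636 0.0424
carr [ 0.5679 -0.0746  0.0525] fix -0.1637 -0.0411
plate [ 0.463  -0.0378  0.006 ] fix -0.1377 0.0669
plate [ 0.6009 -0.0516  0.006 ] fix -0.1375 -0.0717
plate [ 0.4661 -0.0227  0.006 ] fix -0.1225 0.0653
plate [ 0.5981 -0.0981  0.006 ] fix -0.1841 -0.0736
boltR [ 0.5856 -0.0908  0.006 ] fix -0.1781 -0.0604
rail [0.476  0.0274 0.016 ] fix -0.0716 0.0605
rail [0.4847 0.0222 0.016 ] fix -0.0759 0.0514
rail [0.5901 0.0117 0.016 ] fix -0.0756 -0.0545
rail [0.6005 0.0145 0.016 ] fix -0.0719 -0.0646
```

Carrier centreline is at about +0.5 mm and the lane centre at about −2 mm (plate edges and rails agree), so I shift the tool by +2.3 mm in y, lower and advance.

Call:
creep_tool --motion '[[[0, 0.0029, 0.0188, 0, 0, 0, 0], [0, 0.0029, 0.0331, 0, 0, 0, 0], [0.0125, 0.0029, 0.0331, 0, 0, 0, 0], [0.025, 0.0029, 0.0331, 0, 0, 0, 0], [0.0375, 0.0029, 0.0331, 0, 0, 0, 0], [0.05, 0.0029, 0.0331, 0, 0, 0, 0], [0.05, 0.0029, 0.0331, 0, 0, 0, 0], [0.05, 0.0029, 0.0331, 0, 0, 0, 0]]]'

```text
time_s: 5.17
ee_pos: [0.5279, -0.0851, 0.0514]
eef_rot: [-180.0, -0.0, 84.4]
force: [-0.1, -0.0, -4.9]
grip_width: 0.0119
grasp_force: 35.0
```

Call:
creep_tool --motion '[[[0.0125, 0, 0, 0, 0, 0, 0], [0.025, 0, 0, 0, 0, 0, 0], [0.0375, 0, 0, 0, 0, 0, 0], [0.0375, 0, 0, 0, 0, 0, 0], [0.0375, 0, 0, 0, 0, 0, 0]]]'

```text
time_s: 5.58
ee_pos: [0.531, -0.0555, 0.0514]
eef_rot: [-180.0, -0.0, 84.4]
force: [0.1, -1.0, -5.6]
grip_width: 0.0121
grasp_force: 35.0
```

```bash
python3 - <<'E'
from workcell import manip,imaging
o=manip.get_obs();print(o["ee_pos"],o["eef_rot"],o["force"],o["ft_torque"],o["grip_width"])
E
```

```text
[ 0.53103418 -0.05548305  0.05143771] [-1.79989766e+02 -1.54931292e-02  8.43871177e+01] [ 0.05314448 -1.0362299  -5.57857438] [-0.38514126  0.10036939 -0.00506246] 0.012111759269672975
```

Scaled: 0.025 m / 0.8 = 0.0313, 0.022 m / 0.8 = 0.0275.

Call:
creep_tool --motion '[[[0.01, 0, 0.0013, 0, 0, 0, 0], [0.02, 0, 0.0023, 0, 0, 0, 0], [0.0275, 0, 0.0023, 0, 0, 0, 0], [0.0313, 0, 0.0023, 0, 0, 0, 0], [0.0313, 0, 0.0023, 0, 0, 0, 0]]]'

```text
time_s: 6.0
ee_pos: [0.534, -0.0306, 0.05]
eef_rot: [180.0, -0.1, 84.3]
force: [1.3, 1.3, -2.7]
grip_width: 0.0119
grasp_force: 35.0
```

Call:
creep_tool --motion '[[[0.0025, 0, 0, 0, 0, 0, 0], [0.005, 0, 0, 0, 0, 0, 0], [0.0075, 0, 0, 0, 0, 0, 0], [0.0075, 0, 0, 0, 0, 0, 0]]]'

```text
time_s: 6.33
ee_pos: [0.5342, -0.0259, 0.0499]
eef_rot: [180.0, -0.0, 84.2]
force: [-0.2, -1.7, -0.6]
grip_width: 0.0114
grasp_force: 35.0
```

Scaled: 0.003 m / 0.8 = 0.0038, 0.002 m / 0.8 = 0.0025.

Call:
creep_tool --motion '[[[0.0013, 0, 0, 0, 0, 0, 0], [0.0025, 0, 0, 0, 0, 0, 0], [0.0038, 0, 0, 0, 0, 0, 0], [0.0038, 0, 0, 0, 0, 0, 0]]]' --lines "2,4"

```text
ee_pos: [0.5344, -0.0228, 0.0498]
eef_rot: [180.0, -0.0, 84.2]
force: [0.7, -2.8, -0.1]
```

Call:
creep_tool --motion '[[[0.0013, 0, 0, 0, 0, 0, 0], [0.0025, 0, 0, 0, 0, 0, 0], [0.0038, 0, 0, 0, 0, 0, 0], [0.0038, 0, 0, 0, 0, 0, 0]]]' --lines "2,4"

```text
ee_pos: [0.5347, -0.0196, 0.0497]
eef_rot: [-180.0, -0.0, 84.3]
force: [0.2, -3.3, -0.1]
```

Scaled: 0.002 m / 0.8 = 0.0025, 0.001 m / 0.8 = 0.0013.

Call:
creep_tool --motion '[[[0.0013, 0, 0, 0, 0, 0, 0], [0.0025, 0, 0, 0, 0, 0, 0], [0.0025, 0, 0, 0, 0, 0, 0]]]' --lines "2,4"

```text
ee_pos: [0.5348, -0.0176, 0.0497]
eef_rot: [-180.0, -0.0, 84.3]
force: [0.2, -2.6, -0.9]
```

Call:
creep_tool --motion '[[[0.0013, 0, 0, 0, 0, 0, 0], [0.0025, 0, 0, 0, 0, 0, 0], [0.0025, 0, 0, 0, 0, 0, 0]]]' --lines "2,4"

```text
ee_pos: [0.5351, -0.0156, 0.0497]
eef_rot: [-180.0, -0.0, 84.3]
force: [-0.0, -3.0, -1.1]
```

Scaled: 0.002 m / 0.8 = 0.0025, 0.001 m / 0.8 = 0.0013.

Call:
creep_tool --motion '[[[0.0013, 0, 0, 0, 0, 0, 0], [0.0025, 0, 0, 0, 0, 0, 0], [0.0025, 0, 0, 0, 0, 0, 0]]]' --lines "2,4"

```text
ee_pos: [0.5353, -0.0136, 0.0497]
eef_rot: [-180.0, -0.0, 84.3]
force: [0.4, -1.9, -0.5]
```

Call:
creep_tool --motion '[[[0.0013, 0, 0, 0, 0, 0, 0], [0.0025, 0, 0, 0, 0, 0, 0], [0.0025, 0, 0, 0, 0, 0, 0]]]' --lines "2,4"

```text
ee_pos: [0.5355, -0.0118, 0.0497]
eef_rot: [-180.0, -0.0, 84.3]
force: [-1.0, -3.2, 0.1]
```

Call:
creep_tool --motion '[[[0.0013, 0, 0, 0, 0, 0, 0], [0.0025, 0, 0, 0, 0, 0, 0], [0.0025, 0, 0, 0, 0, 0, 0]]]' --lines "2,4"

```text
ee_pos: [0.5356, -0.0098, 0.0497]
eef_rot: [-180.0, -0.0, 84.3]
force: [-0.8, -2.5, -0.2]
```

Scaled: 0.002 m / 0.8 = 0.0025, 0.001 m / 0.8 = 0.0013.

Call:
creep_tool --motion '[[[0.0013, 0, 0, 0, 0, 0, 0], [0.0025, 0, 0, 0, 0, 0, 0], [0.0025, 0, 0, 0, 0, 0, 0]]]' --lines "2,4"

```text
ee_pos: [0.5359, -0.0077, 0.0497]
eef_rot: [-180.0, -0.0, 84.3]
force: [-0.6, -2.6, -0.9]
```

Scaled: 0.002 m / 0.8 = 0.0025, 0.001 m / 0.8 = 0.0013.

Call:
creep_tool --motion '[[[0.0013, 0, 0, 0, 0, 0, 0], [0.0025, 0, 0, 0, 0, 0, 0], [0.0025, 0, 0, 0, 0, 0, 0]]]' --lines "2,4"

```text
ee_pos: [0.5359, -0.0068, 0.0498]
eef_rot: [180.0, 0.1, 84.2]
force: [-0.6, -5.8, 0.1]
```

Scaled: 0.0015 m / 0.8 = 0.0019, 0.001 m / 0.8 = 0.0013.

Call:
creep_tool --motion '[[[0.0013, 0, 0, 0, 0, 0, 0], [0.0019, 0, 0, 0, 0, 0, 0], [0.0019, 0, 0, 0, 0, 0, 0]]]' --lines "2,4"

```text
ee_pos: [0.536, -0.0067, 0.0499]
eef_rot: [180.0, 0.1, 84.2]
force: [-1.5, -7.1, 1.4]
```

Motion stopped at y = −0.0067 while the force rose. I confirm with one gentle extra push.

Scaled: 0.002 m / 0.8 = 0.0025, 0.001 m / 0.8 = 0.0013.

Call:
creep_tool --motion '[[[0.0013, 0, 0, 0, 0, 0, 0], [0.0025, 0, 0, 0, 0, 0, 0], [0.0025, 0, 0, 0, 0, 0, 0], [0.0025, 0, 0, 0, 0, 0, 0]]]' --lines "2,6"

```text
ee_pos: [0.5359, -0.0067, 0.0499]
eef_rot: [180.0, 0.3, 84.1]
force: [-1.8, -13.3, 2.1]
grip_width: 0.0119
grasp_force: 35.0
```

```bash
python3 -c "
from workcell import manip
o=manip.get_obs();print(o['ee_pos'],o['ft_torque'])"
```

```text
[ 0.53594794 -0.00667335  0.04994061] [-2.19462574  0.40128222  0.0563554 ]
```

It is solid: 13 N with no advance, so the nose is against the stop. I ease off slightly, release and rise.

Scaled: -0.001 m / 0.8 = -0.0013.

Call:
creep_tool --motion '[[[-0.0013, 0, 0, 0, 0, 0, 0], [-0.0013, 0, 0, 0, 0, 0, 0.03], [-0.0013, 0, 0, 0, 0, 0, 0.04], [-0.0013, 0, 0, 0, 0, 0, 0.04], [-0.0013, 0, 0, 0, 0, 0, 0.04], [-0.0013, 0, 0, 0, 0, 0, 0.04], [-0.0013, 0, 0, 0, 0, 0, 0.04], [-0.0013, 0, 0, 0, 0, 0, 0.04]]]'

```text
time_s: 10.0
ee_pos: [0.5363, -0.0031, 0.0497]
eef_rot: [-180.0, -0.0, 84.3]
force: [0.3, 0.1, -1.0]
grip_width: 0.0393
grasp_force: 0.0
```

Call:
creep_tool --motion '[[[-0.0038, 0, -0.0375, 0, 0, 0, 0.045], [-0.0038, 0, -0.0875, 0, 0, 0, 0.06], [-0.0038, 0, -0.1375, 0, 0, 0, 0.06], [-0.0038, 0, -0.1625, 0, 0, 0, 0.06], [-0.0038, 0, -0.1625, 0, 0, 0, 0.06], [-0.0038, 0, -0.1625, 0, 0, 0, 0.06]]]'

```text
time_s: 10.5
ee_pos: [0.5365, -0.0062, 0.1808]
eef_rot: [179.9, -0.1, 84.3]
force: [0.0, 1.0, 0.5]
grip_width: 0.059
grasp_force: 0.0
```

```bash
python3 - <<'E'
from h import *
from workcell import manip,imaging
import cv2,pickle
o=manip.get_obs();print(o["ee_pos"],o["eef_rot"],o["force"],o["joints"])
c=imaging.camera("wrist");pickle.dump((o,c),open("w3.pkl","wb"));cv2.imwrite("pics/w3.png",cv2.resize(c["pixels"],(800,600),interpolation=cv2.INTER_CUBIC))
E
```

```text
[ 0.5365476  -0.00618918  0.18079094] [ 1.79862129e+02 -8.62222870e-02  8.42695798e+01] [0.0488463  1.01457275 0.48595431] [-35.5880164   20.74029908  40.22900347 112.38469468 -16.84194428
  52.56338324   7.42265627]
```

View pics/w3.png

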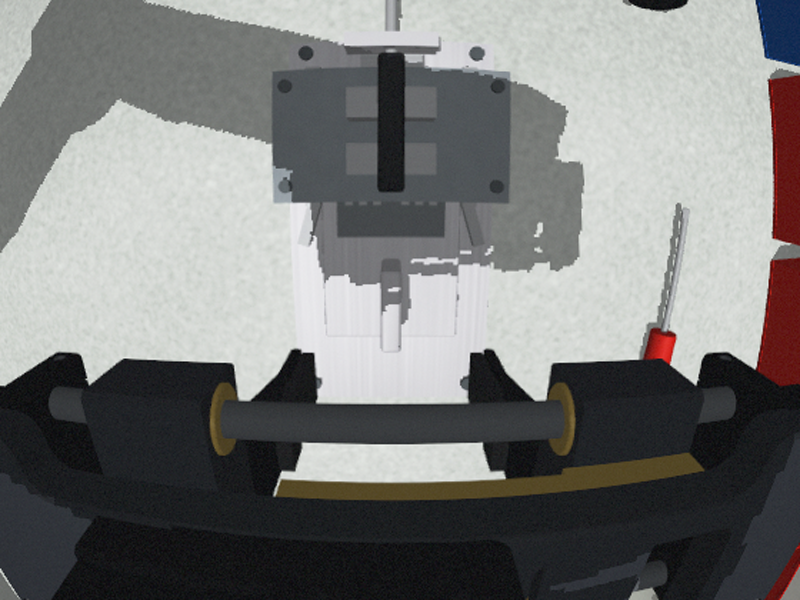

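The carrier lies straight in the lane, rib at (391,305). The bar runs along the lane, its top from (391,55) to (391,190).

```bash
python3 - <<'E'
from h import *
import pickle
o,c=pickle.load(open("w3.pkl","rb"))
W=lambda u,v,z:wray(c,((u+.5)*.7-.5,(v+.5)*.7-.5),z,o)
a,b=W(391,55,.118),W(391,190,.118);print(a,b,(a+b)/2,np.linalg.norm(a-b))
h=np.mean([W(273,71,.052),W(510,71,.052),W(274,202,.052),W(510,202,.052)],0);print("head",h)
for p in((a+b)/2,):
    d,r=goal([p[0],p[1],.16],84.2,o);print(d.round(4),r.round(2))
E
```

```text
[0.54867181 0.12225944 0.118     ] [0.54253859 0.06167025 0.118     ] [0.5456052  0.09196484 0.118     ] 0.06089881727710401
head [0.5460941  0.09286377 0.052     ]
[ 0.0985 -0.0008  0.0209] [ 0.14 -0.09  0.07]
```

Scaled: 0.0985 m / 0.8 = 0.1231, 0.075 m / 0.8 = 0.0938.

Call:
creep_tool --motion '[[[0.0438, 0, 0.0125, 0, 0, 0, 0.045], [0.0875, -0.0006, 0.025, 0, 0, 0, 0.045], [0.1231, -0.001, 0.025, 0, 0, 0, 0.045], [0.1231, -0.001, 0.025, 0, 0, 0, 0.045], [0.1231, -0.001, 0.025, 0, 0, 0, 0.045], [0.1231, -0.001, 0.0625, 0, 0, 0, 0.045], [0.1231, -0.001, 0.0938, 0, 0, 0, 0.045], [0.1231, -0.001, 0.0938, 0, 0, 0, 0.045], [0.1231, -0.001, 0.0938, 0, 0, 0, 0.045], [0.1231, -0.001, 0.0938, 0, 0, 0, 0.045]]]'

```text
time_s: 11.38
ee_pos: [0.5455, 0.0904, 0.1054]
eef_rot: [180.0, 0.0, 84.1]
force: [-0.3, 0.4, 0.6]
grip_width: 0.0454
grasp_force: 0.0
```

Scaled: 0.0015 m / 0.8 = 0.0019.

Call:
creep_tool --motion '[[[0.0019, 0, 0, 0, 0, 0, 0.02], [0.0019, 0, 0, 0, 0, 0, 0], [0.0019, 0, 0, 0, 0, 0, 0], [0.0019, 0, 0, 0, 0, 0, 0], [0.0019, 0, 0, 0, 0, 0, 0], [0.0019, 0, 0, 0, 0, 0, 0], [0.0019, 0, 0, 0, 0, 0, 0], [0.0019, 0, 0, 0, 0, 0, 0], [0.0019, 0, 0, 0, 0, 0, 0], [0.0019, 0, 0, 0, 0, 0, 0], [0.0019, 0, 0, 0, 0, 0, 0]]]' --clamp_n 45

```text
time_s: 12.3
ee_pos: [0.546, 0.0931, 0.105]
eef_rot: [179.9, -0.0, 84.2]
force: [3.6, -0.6, 0.1]
grip_width: 0.0114
grasp_force: 45.0
```

Call:
creep_tool --motion '[[[0, 0, -0.0038, 0, 0, 0, 0], [0, 0, -0.0075, 0, 0, 0, 0], [0, 0, -0.0113, 0, 0, 0, 0], [0, 0, -0.0125, 0, 0, 0, 0], [0, 0, -0.0125, 0, 0, 0, 0], [0, 0, -0.0125, 0, 0, 0, 0]]]'

```text
time_s: 12.8
ee_pos: [0.5457, 0.0931, 0.1138]
eef_rot: [179.9, 0.0, 84.3]
force: [6.3, -0.3, -11.6]
grip_width: 0.0118
grasp_force: 45.0
```

Scaled: 0.0015 m / 0.8 = 0.0019, 90 degrees / 229.1831 = 0.3927.

Call:
creep_tool --motion '[[[0, 0.0019, 0, 0, 0, 0, 0], [0, 0.0019, 0, 0, 0, 0.0305, 0], [0, 0.0019, 0, 0, 0, 0.0611, 0], [0, 0.0019, 0, 0, 0, 0.0916, 0], [0, 0.0019, 0, 0, 0, 0.1222, 0], [0, 0.0019, 0, 0, 0, 0.1527, 0], [0, 0.0019, 0, 0, 0, 0.1833, 0], [0, 0.0019, 0, 0, 0, 0.2138, 0], [0, 0.0019, 0, 0, 0, 0.2443, 0], [0, 0.0019, 0, 0, 0, 0.2749, 0], [0, 0.0019, 0, 0, 0, 0.3054, 0], [0, 0.0019, 0, 0, 0, 0.336, 0], [0, 0.0019, 0, 0, 0, 0.3665, 0], [0, 0.0019, 0, 0, 0, 0.3927, 0], [0, 0.0019, 0, 0, 0, 0.3927, 0], [0, 0.0019, 0, 0, 0, 0.3927, 0], [0, 0.0019, 0, 0, 0, 0.3927, 0]]]'

```text
time_s: 14.22
ee_pos: [0.5462, 0.0927, 0.1134]
eef_rot: [179.9, 0.0, -5.8]
force: [5.6, -2.2, -10.9]
grip_width: 0.0115
grasp_force: 45.0
```

Scaled: 0.11 m / 0.8 = 0.1375, -0.1 m / 0.8 = -0.125.

Call:
creep_tool --motion '[[[0, 0, 0, 0, 0, 0, 0.04], [0, 0, 0, 0, 0, 0, 0.04], [0, 0, 0, 0, 0, 0, 0.04], [0, 0, 0, 0, 0, 0, 0.04], [0, 0, 0, 0, 0, 0, 0.04], [0, 0, 0, 0, 0, 0, 0.04], [0, 0, -0.0375, 0, 0, 0, 0.04], [0, 0, -0.0875, 0, 0, 0, 0.04], [0, 0, -0.125, 0, 0, 0, 0.04], [-0.05, 0.05, -0.125, 0, 0, 0, 0.04], [-0.075, 0.1125, -0.125, 0, 0, 0, 0.04], [-0.075, 0.1375, -0.125, 0, 0, 0, 0.04], [-0.075, 0.1375, -0.125, 0, 0, 0, 0.04]]]'

```text
time_s: 15.3
ee_pos: [0.4722, -0.0171, 0.2152]
eef_rot: [-179.9, 0.1, -6.3]
force: [-0.4, -0.7, -0.7]
grip_width: 0.0403
grasp_force: 0.0
```

```bash
python3 - <<'E'
from workcell import manip,imaging
import cv2,pickle,numpy as np
o=manip.get_obs();print(o["ee_pos"],o["eef_rot"])
ims=[]
for n,(r0,r1,c0,c1) in(("top",(170,240,200,340)),("scene",(200,280,220,340))):
    c=imaging.camera(n);pickle.dump(c,open(n+"2.pkl","wb"));ims.append(cv2.resize(c["pixels"][r0:r1,c0:c1],(600,300),interpolation=cv2.INTER_CUBIC))
cv2.imwrite("pics/end.png",np.vstack(ims))
c=imaging.camera("wrist");pickle.dump((o,c),open("w4.pkl","wb"));cv2.imwrite("pics/w4.png",cv2.resize(c["pixels"],(800,600)))
E
```

```text
[ 0.4722258  -0.01709806  0.21518575] [-1.79883322e+02  6.51365438e-02 -6.32405704e+00]
```

View pics/end.png

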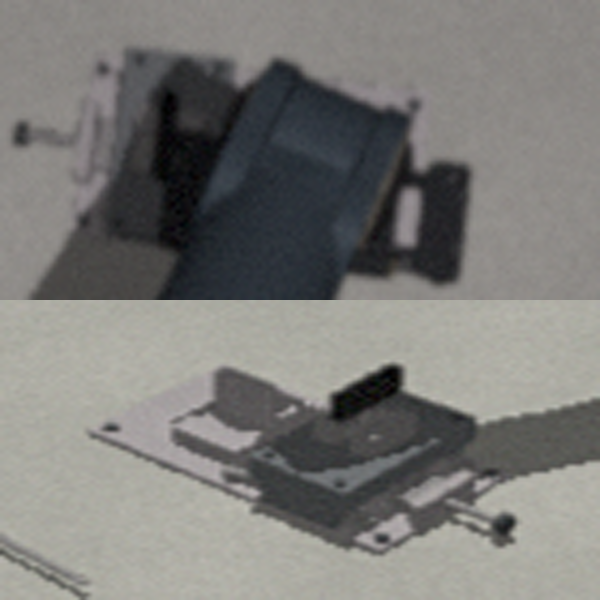

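View pics/w4.png

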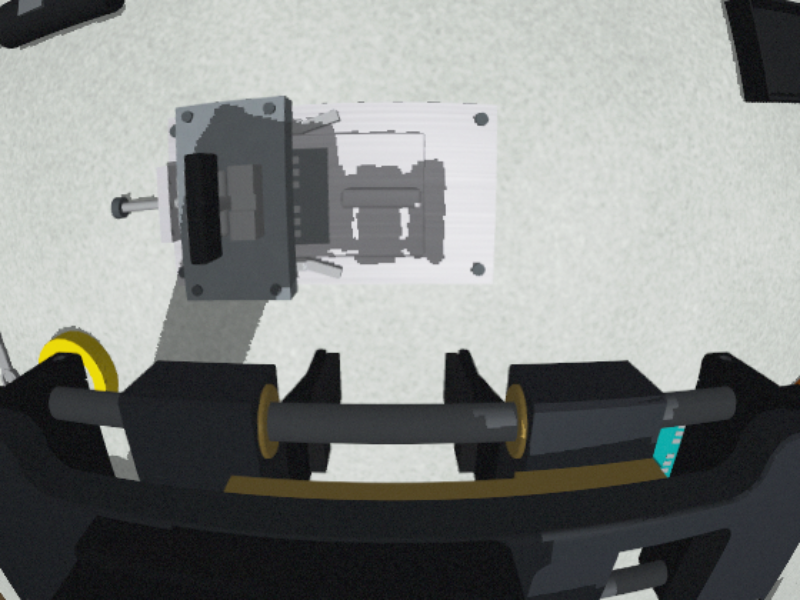

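The bar stands across the lane in both views: wrist bar top from (201,154) to (203,263), scene bar face centre at (367,391). I check the bar height and the carrier position numerically.

```bash
python3 - <<'E'
from h import *
import pickle,cv2
c=pickle.load(open("scene2.pkl","rb"));T=c["camera_from_world"]
im=c["pixels"][200:250,270:320].max(2)
m=(im<28).astype(np.uint8);n,l,s,ce=cv2.connectedComponentsWithStats(m);k=1+s[1:,4].argmax();print("bar blob",s[k],ce[k]+[270,200])
f=np.array([np.cos(np.radians(84.2)),np.sin(np.radians(84.2))]);L=np.array([-f[1],f[0]])
for zc in(.114,.105,.099,.089):
    P=np.array([[*(np.array([.5458,.0925])+i*.006*f+j*.032*L),zc+k*.013] for i in(-1,1) for j in(-1,1) for k in(-1,1)])
    q=P@T[:3,:3].T+T[:3,3];uv=q[:,:2]/q[:,2:]*c["fx"]+[c["cx"],c["cy"]]
    h=cv2.convexHull(uv.astype(np.float32));M=cv2.moments(h);print(zc,uv.min(0).round(1),uv.max(0).round(1),M["m10"]/M["m00"],M["m01"]/M["m00"])
o,w=pickle.load(open("w3.pkl","rb"));
o4,w4=pickle.load(open("w4.pkl","rb"))
W=lambda w,o,u,v,z:wray(w,((u+.5)*.7-.5,(v+.5)*.7-.5),z,o)
for n,x in(("w3 rear edge",W(w,o,391,336,.024)),("w4 rear edge",W(w4,o4,424,195,.024)),("w3 rib rear",W(w,o,391,351,.066)),("w4 rib rear",W(w4,o4,420,192,.066))):
    print(n,x.round(4),"fix x",((x[:2]-[.5458,.0925])@f).round(4))
E
```

```text
bar blob [17 18 13 14 70] [292.71428571 224.72857143]
0.114 [285.4 211.7] [301.  228.5] 293.1660684379058 220.04170713529035
0.105 [285.4 214. ] [300.9 230.7] 293.1103905881891 222.3142254872282
0.099 [285.4 215.5] [300.9 232.2] 293.0734611085201 223.82084955801227
0.089 [285.4 218. ] [300.8 234.7] 293.01228142484626 226.31712879201245
w3 rear edge [ 0.5321 -0.0401  0.024 ] fix x -0.1333
w4 rear edge [ 0.5281 -0.046   0.024 ] fix x -0.1396
w3 rib rear [ 0.5327 -0.0343  0.066 ] fix x -0.1275
w4 rib rear [ 0.5327 -0.0412  0.066 ] fix x -0.1343
```

The bar height (about 0.097) fits probe down on the carrier. The carrier readings from w3 and w4 differ by 6.5 mm, so I check for calibration bias against the fixed plate bolts and head edge.

```bash
python3 - <<'E'
from h import *
import pickle,cv2
f=np.array([np.cos(np.radians(84.2)),np.sin(np.radians(84.2))])
o,w=pickle.load(open("w3.pkl","rb"));o4,w4=pickle.load(open("w4.pkl","rb"))
W=lambda w,o,u,v,z:wray(w,((u+.5)*.7-.5,(v+.5)*.7-.5),z,o)
for n,x in(("w3 boltL",W(w,o,318,382,.006)),("w3 boltR",W(w,o,465,382,.006)),("w4 boltA",W(w4,o4,481,119,.006)),("w4 boltB",W(w4,o4,478,269,.006)),
 ("w3 head front",W(w,o,391,202,.052)),("w4 head front",W(w4,o4,291,200,.052)),("w3 rear",W(w,o,391,336,.024)),("w4 rear",W(w4,o4,424,195,.024))):
    print(n,x.round(4),"fix x",((x[:2]-[.5458,.0925])@f).round(4))
E
```

```text
w3 boltL [ 0.4722 -0.0786  0.006 ] fix x -0.1777
w3 boltR [ 0.5838 -0.09    0.006 ] fix x -0.1777
w4 boltA [ 0.5812 -0.0962  0.006 ] fix x -0.1841
w4 boltB [ 0.4657 -0.0837  0.006 ] fix x -0.1834
w3 head front [0.5415 0.0522 0.052 ] fix x -0.0406
w4 head front [0.5372 0.0434 0.052 ] fix x -0.0497
w3 rear [ 0.5321 -0.0401  0.024 ] fix x -0.1333
w4 rear [ 0.5281 -0.046   0.024 ] fix x -0.1396
```

The fixed bolts show the same 6 mm view bias: rear edge to bolt is 44 mm in both views. So the carrier has not moved since it met the stop, and I hand in.

```bash
python3 -c "
from workcell import order
print(order.sign_off())"
```

```text
the job is handed in; nothing more can be done
None
```

I slid the carrier in until it met the stop (13 N push, no further travel). I then lifted the T-handle, turned it a quarter turn and let it snap down; by the images the probe stands on the carrier, which had not moved to within about 1 mm. The job was handed in at about 15 s, with no verdict shown.

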